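# Roll the loose batten onto the chalk line of a puppet-stage panel

## Robot

A 6-joint arm with a two-finger parallel gripper is mounted at the origin on the work surface. World frame = base frame: x ahead of the robot, y to its left, z up, the work surface at z = 0. Lengths are in m, angles in rad, forces in N, time in s.
With the tool pointing down it reaches from about 0.375 to 0.975 m from the base axis. Payload 3.8 kg.
Tool frame: the origin (TCP) lies where the fingers leave the gripper's body, on its centre line; the fingertips stand 73 mm ahead of it and the grasp point (between the pads) lies 54 mm ahead of it (nose_length is the distance from the TCP to the fingertips, in m); z points along the fingers, y is the line along which they close (so a half turn about z gives the same grasp; the last joint's range is limited). The gripper opens to 85 mm and grips with 20 to 120 N. Pads are 22 mm wide; open, the fingers measure 114 mm over their backs; the gripper's body (76 mm by 85 mm) begins 54 mm behind the grasp point. The pads swing forward as they close: fully open they stand 13 mm farther back than shut.
Start: joints at [-1.226, 0.264, 1.604, -0, 1.274, -0.037], TCP at [0.251, -0.626, 0.304] pointing down, gripper open.
Joint ranges: [-2.63, 2.63], [-0.94, 2.18], [0.31, 2.57], [-1.31, 4.45], [0, 2.66], [-2.55, 2.55]. Speed limits (rad/s): [2.57, 2.57, 3.14, 3.14, 3.14, 3.14].

## Interface

Orientations are given as a rotation vector (axis times angle).
In Python, from workcell import read_state, read_camera, calibration, finish_job, look_for, cut_out, tip_of, nose_length gives the robot as it stands.
- The arm moves only by the tool step_arm, never from a script. Its argument "targets" is a list of rows, each a list of 3 entries, a list of its own where there are three numbers: the turn, a rotation vector about the tool's x, y, z in rad, then the shift along the tool's x, y, z in mm, then the finger opening in mm, from 0 to 85.4. In form: [[[ax, ay, az], [x, y, z], grip], ...]. A call has 1 to 5 rows; each row shifts and turns the commanded pose from where the row before left it, along the tool's axes as they then stand; what a row does not reach is not made up. A row lasts 1/12 s, in which the tool goes at most 41.7 mm and 7.16 degrees, less where a joint would pass 70% of its speed; a pose out of reach is approached as far as the arm can. A call with a gripper value outside its range is refused whole. The fingers move at their own pace and stop on an object; "grip_force" is the grip in N (left out, the last holds). Time passes only in rows, so rows that do not move let the fingers close. It gives the time, the measured TCP pose, the force, the opening and the grip force at its end, in the units of the state.
- read_state(): the state, without advancing time (a new reading comes with each control period).
- read_camera(name): name is "scene" or "top" or "wrist"; returns the picture (384x512x3 uint8, red, green, blue); there is no depth.
- calibration(name): a dict with "camera_matrix" (3x3 intrinsics, pixels), "R" (3x3) and "t" (3): a world point X has camera coordinates R X + t. Camera axes: x right, y down, z forward; pixel columns grow to the right and rows downward; lengths in m; the calibration is good to about 2 mm. A picture is of the moment at which its call begins: read the wrist's pose just before it. calibration takes no time and is no camera call; for the wrist camera it gives the pose at the moment of the call.
- finish_job(): hands the job in; it is judged then, once.
Trained networks look in the newest picture that a camera, given by its name, has taken for a name from the list of things; names that differ only in an ending like _2 or _b are one class to them, and where a whole thing is asked for, a point or a joint stands for the part that bears it (a point fixed in the world has none). Each returns a list of dicts, best first, with "score" (0 to 1); they miss things now and then, are a little off and sometimes report something else, mostly with a low value. They report only what shows in the picture. A call takes as long as a camera call. They do not tell look-alikes from the thing itself.
- look_for(camera, query): "extent" ([left, top, right, bottom] in pixels, round what is visible of it).
- cut_out(camera, query): "region" (384x512 bool, what is visible of it) and "extent" ([left, top, right, bottom] in pixels, round what is visible of it).
- tip_of(camera, query): "at" ([row, column] in pixels: a listed point, or the origin of a listed thing).
The state is a dict: "time": time; "q": joint angles; "joint_vel": joint speeds; "joint_torque": joint torques, N m; "tool_pos": TCP position; "tcp_rot": TCP orientation; "wrist_force": force on the tool from outside, world axes, zero at the start; "torque": the same for the moment, N m; "width": opening from 0.0 (shut) to 1.0 (fully open); "grip_force": force on a finger pad.
Only numpy, scipy, OpenCV 4.12 (cv2) and the standard library are available. Lean on these libraries where they do the work, as an engineer would, in place of code of your own. Each camera call takes 0.05 s, during which the arm holds its last target. There are 200 camera calls.

## Task

A blue puppet-stage panel is taped to the bench with one round wooden batten already glued along an edge; the second batten lies loose on the panel. Without picking it up, push the top of the loose batten sideways with your fingertips and roll it over the panel until it lies still on the white chalk line, centred over it and parallel to it, ready to be glued. Roll it rather than drag it, work only on its upper half, keep your fingers off the panel's paint, and leave the glue bottle, the spool and the tin where they stand.

Things in the scene. Friction and masses are not known exactly. Their poses are not given: they have to be found in the camera images.
- panel: Blue plywood panel, 260 mm (x) by 300 mm (y), 6 mm thick, fixed flat on the bench. Origin: centre of its underside, at bench height. x runs along the chalk line and the battens, y points from the glued batten to the chalk line, z up. The yellow tape on its edges is paper-thin.
- line (a point): Middle of the white chalk line on the panel's top face (6 mm above the bench), at y = 115 mm of the panel; axes as the panel's. The line is flat, 4 mm wide and runs along x over the full 260 mm of the panel; 35 mm of panel remain beyond it.
- batten: The loose batten: wooden dowel, red ends, 25 mm diameter, 180 mm long, 50 to 90 g. Origin at its middle on its axis, 18.5 mm above the bench as it lies (top at 31 mm). x runs along the dowel; y and z turn as it rolls. It starts 55 to 110 mm from the line towards the glued batten, parallel within 3 degrees. It rolls half as far as a fingertip moved level over its top, and stops when left.
- glued (a point): Middle of the glued batten, on its axis, 18.5 mm above the bench; a dowel like the loose one (red ends, 25 mm diameter, 180 mm long), fixed on the panel along its x at y = -115 mm.
- glue: Bystander: yellow glue bottle with black cap, 52 mm diameter, 145 mm tall, standing upright, loose. Origin: centre of its underside.
- spool: Bystander: black spool of green line, 68 mm diameter, 55 mm tall, standing on its flange, loose. Origin: centre of its underside.
- tin: Bystander: steel tin of 74 mm diameter, 100 mm tall, with scissors and brushes sticking up to 170 mm, loose. Origin: centre of its underside.
Things that resemble listed ones, but are neither listed nor needed, are in the scene too. There is more than one size of the batten; the one meant has the size given above.

How it is judged:
On the way, in this order (a step that is already met when the one before it is completed fails the run):
1. the batten has rolled over: turned by more than 125 degrees about its axis (angle between batten's own z axis and vertical above 2.2 rad).
2. the batten lies on the chalk line (y of batten in the frame of line between -0.006 and 0.006 m and x of batten in the frame of line between -0.035 and 0.035 m and angle between the x axis of batten and the x axis of line, either way round below 0.08 rad), for 0.2 s.
At the end, for the whole second after the job is handed in: The batten lies at rest on the panel, its axis within 6 mm of the middle of the chalk line and within 0.08 rad of parallel to it, its middle within 35 mm of the line's middle (both ends on the panel); the bystanders stand where they stood, within 15 mm (all of step 2 and height (world z) of batten between 0.0165 and 0.0205 m and linear speed of batten below 0.01 m/s and angular speed of batten below 0.3 rad/s and not (distance of glue from where it was at the start of the episode above 0.015 m or angle between glue's own z axis and vertical above 0.3 rad) and not (distance of spool from where it was at the start of the episode above 0.015 m or angle between spool's own z axis and vertical above 0.3 rad) and not (distance of tin from where it was at the start of the episode above 0.015 m or angle between tin's own z axis and vertical above 0.3 rad)); the robot touches nothing.
It fails at once if the batten is lifted: its axis more than 6 mm above where it lies on the panel (height (world z) of batten above 0.0245 m).
It fails at once if the batten falls off the panel (height (world z) of batten below 0.0145 m).
It fails at once if the batten is shoved from low down: fingers touch it with their tips more than about 5 mm below its axis (grasp point under 32 mm above the bench) (contact force between the fingers and batten above 0.3 N and height (world z) of the grasp point below 0.032 m).
It fails at once if the fingers touch the panel or the glued batten (contact force between the fingers and panel above 0.5 N).
It fails at once if a bystander is pushed more than 15 mm or tipped ((distance of glue from where it was at the start of the episode above 0.015 m or angle between glue's own z axis and vertical above 0.3 rad) or (distance of spool from where it was at the start of the episode above 0.015 m or angle between spool's own z axis and vertical above 0.3 rad) or (distance of tin from where it was at the start of the episode above 0.015 m or angle between tin's own z axis and vertical above 0.3 rad)).
It also fails if it takes over 45 s, if anything falls off the work surface, if the arm or the gripper's body presses on something with over 40 N, if the wrist force passes 120 N, or if a joint passes its speed limit or range.

## Working session

There is one attempt and no reset: what is moved stays moved. The work goes in short steps, Python scripts to look and compute and a tool call to move; the robot and the scene stay as the last step left them, time stands still between calls to the robot, and variables do not carry over. Pictures are saved under pics/ and viewed, at most 10 in all, crops included, and the job is handed in when it is done.

Besides the shell and the picture viewer there is one more tool, called after "Emit:" as name(argument=value, ...), one argument or row to a line, values as JSON. step_arm: Moves the arm, as the interface text tells. Its arguments: {"type":"object","properties":{"targets":{"type":"array","items":{"type":"array"}},"grip_force":{"type":"number"}},"required":["targets"]}

```bash
mkdir -p pics
cat > h.py <<'E'
import numpy as np, cv2
from workcell import *
from scipy.spatial.transform import Rotation as Ro
def px2w(cal,u,v,z):
    K=np.array(cal["camera_matrix"]);R=np.array(cal["R"]);t=np.array(cal["t"])
    d=R.T@np.linalg.inv(K)@[u,v,1.];c=-R.T@t
    return c+d*(z-c[2])/d[2]
def w2px(cal,X):
    p=np.array(cal["camera_matrix"])@(np.array(cal["R"])@np.array(X)+np.array(cal["t"]));return p[:2]/p[2]
def save(im,n):cv2.imwrite(n,cv2.cvtColor(im,cv2.COLOR_RGB2BGR))
E
python3 - <<'E'
from h import *
s=read_state();print(s)
a=read_camera("top");b=read_camera("scene")
save(cv2.resize(a,(800,600)),"pics/top.png");save(cv2.resize(b,(800,600)),"pics/scene.png")
c=calibration("top")
for q,z in [("panel",.006),("batten",.0185),("line",.006),("glued",.0185),("glue",0),("spool",0),("tin",0)]:
    for r in tip_of("top",q)[:4]: print(q,r["score"],r["at"],px2w(c,r["at"][1],r["at"][0],z).round(4))
for q in ["batten","panel"]:
    for r in look_for("top",q)[:5]: print(q,r)
E
```

```text
{'time': 0.0, 'q': array([-1.22591639e+00,  2.64729583e-01,  1.60537226e+00,  2.87904037e-06,
        1.27367930e+00, -3.68873425e-02]), 'joint_vel': array([-0.00041293, -0.00016054,  0.00090126, -0.00040231,  0.00102462,
        0.00057881]), 'joint_torque': array([-1.93176609e-03, -5.15106511e+01, -3.67314327e+01, -1.03180375e-04,
        1.27165092e-02, -3.02681293e-06]), 'tool_pos': array([ 0.25129502, -0.62587171,  0.30257866]), 'tcp_rot': array([-3.08240829e+00, -5.95631869e-01,  5.22668551e-04]), 'wrist_force': array([ 0.0487354 ,  0.17522026, -0.18700198]), 'torque': array([ 0.01048799, -0.03625386, -0.02914201]), 'grip_force': 0.0, 'width': 0.9993390361157207}
panel 0.93 [179.4, 246.7] [0.5632 0.0344 0.006 ]
panel 0.62 [98.5, 201.6] [0.7871 0.1514 0.006 ]
batten 0.74 [185.2, 354.5] [ 0.5386 -0.2408  0.0185]
batten 0.71 [315.0, 158.4] [0.225  0.2601 0.0185]
batten 0.6 [181.0, 222.3] [0.5585 0.097  0.0185]
line 0.74 [183.2, 202.1] [0.5563 0.1512 0.006 ]
glued 0.67 [182.8, 293.4] [ 0.5489 -0.0857  0.0185]
glue 0.83 [103.2, 294.7] [ 0.7679 -0.0979  0.    ]
spool 0.86 [98.3, 204.4] [0.7897 0.1446 0.    ]
spool 0.68 [104.2, 298.0] [ 0.7648 -0.1066  0.    ]
tin 0.66 [99.5, 250.8] [0.7821 0.0194 0.    ]
batten {'extent': [214.8, 143.7, 232.2, 215.4], 'score': 0.96}
batten {'extent': [105.6, 295.9, 206.6, 338.1], 'score': 0.96}
batten {'extent': [342.2, 163.5, 366.6, 203.7], 'score': 0.51}
panel {'extent': [186.0, 122.5, 306.4, 247.1], 'score': 0.8}
```

View pics/top.png

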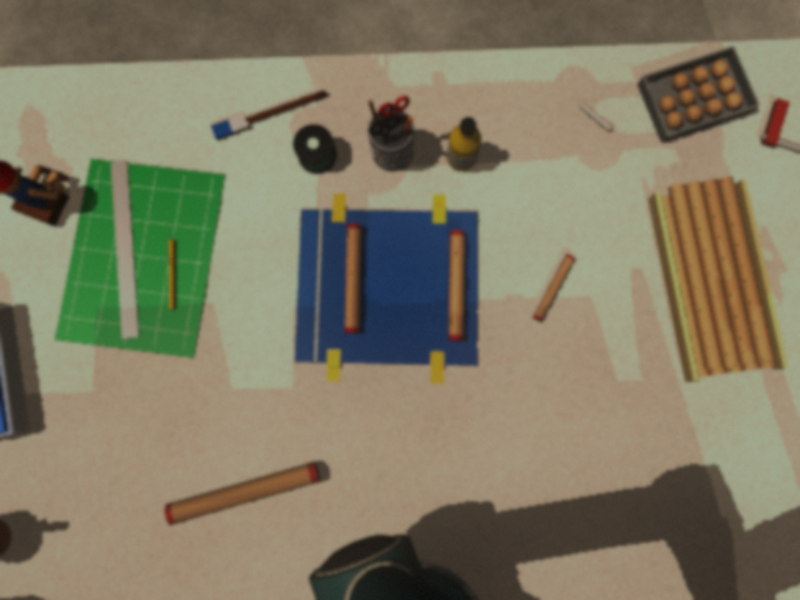

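View pics/scene.png

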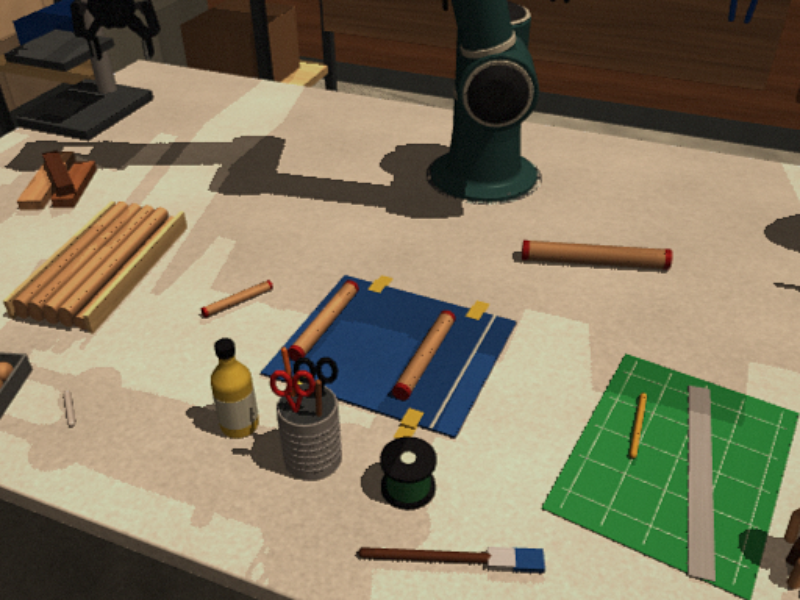

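Run:
```python
from h import *
a=read_camera("top");c=calibration("top")
print(c)
im=a[110:260,175:325];save(cv2.resize(im,(600,600),interpolation=cv2.INTER_CUBIC),"pics/crop.png")
for r in cut_out("top","batten")[:4]:
    m=r["region"].astype(np.uint8);ct=max(cv2.findContours(m,0,2)[0],key=cv2.contourArea);b=cv2.boxPoints(cv2.minAreaRect(ct))
    p=[px2w(c,u,v,.0185)[:2] for u,v in [(b[i]+b[(i+1)%4])/2 for i in range(4)]]
    print(r["score"],r["extent"],b.round(1).tolist(),np.round(p,4).tolist(),np.linalg.norm(p[0]-p[2]).round(3),np.linalg.norm(p[1]-p[3]).round(3))
h=cv2.cvtColor(a,cv2.COLOR_RGB2HSV);w=((h[...,1]<60)&(h[...,2]>170)).astype(np.uint8);w[:, :190]=0;w[:,215:]=0;w[:125]=0;w[245:]=0
v,u=np.nonzero(w);print(len(u));P=np.array([px2w(c,x,y,.006)[:2] for x,y in zip(u,v)])
print(P.min(0),P.max(0),cv2.fitLine(P.astype(np.float32),cv2.DIST_HUBER,0,.001,.001).ravel())
```

```text
{'camera_matrix': array([[436.6602021 ,   0.        , 249.96765416],
       [  0.        , 436.6602021 , 195.12728122],
       [  0.        ,   0.        ,   1.        ]]), 'R': array([[-0.02051351, -0.99919658, -0.03442956],
       [-0.98974271,  0.02516506, -0.14062748],
       [ 0.14138092,  0.03119165, -0.98946375]]), 't': array([0.0376508 , 0.51646523, 1.063009  ])}
0.93 [106.8, 291.7, 205.5, 336.7] [[102.4000015258789, 323.20001220703125], [201.3000030517578, 294.29998779296875], [205.39999389648438, 308.1000061035156], [106.5, 337.0]] [[0.2403, 0.2765], [0.2565, 0.1478], [0.2069, 0.2661], [0.1907, 0.3947]] 0.035 0.256
0.73 [214.0, 145.2, 233.9, 214.5] [[219.0, 143.0], [230.0, 143.0], [230.0, 213.0], [219.0, 213.0]] [[0.6591, 0.0901], [0.5658, 0.077], [0.4754, 0.0924], [0.5666, 0.1055]] 0.184 0.028
0.54 [342.4, 161.7, 366.5, 204.1] [[340.20001220703125, 203.60000610351562], [361.20001220703125, 161.60000610351562], [367.20001220703125, 164.60000610351562], [346.20001220703125, 206.60000610351562]] [[0.5456, -0.2315], [0.5954, -0.2685], [0.5375, -0.2463], [0.4883, -0.2096]] 0.017 0.122
0Traceback (most recent call last):
  File "<stdin>", line 11, in <module>
    return umr_minimum(a, axis, None, out, keepdims, initial, where)
ValueError: zero-size array to reduction operation minimum which has no identity
```

Pixels in the 800x600 top view:
- **Batten on the panel, between the line and the glued one, at (353,278):** 184 x 28 mm, so it fits the 180 x 25 mm description.
- **Long dowel at (245,493):** 256 mm, too big.
- **Thin dowel at (553,287):** 122 mm, too small.
- **Batten at (456,285):** this is the glued one.

The spool (316,148), tin (391,135) and glue bottle (464,143) stand beyond the panel's far edge.

View pics/crop.png

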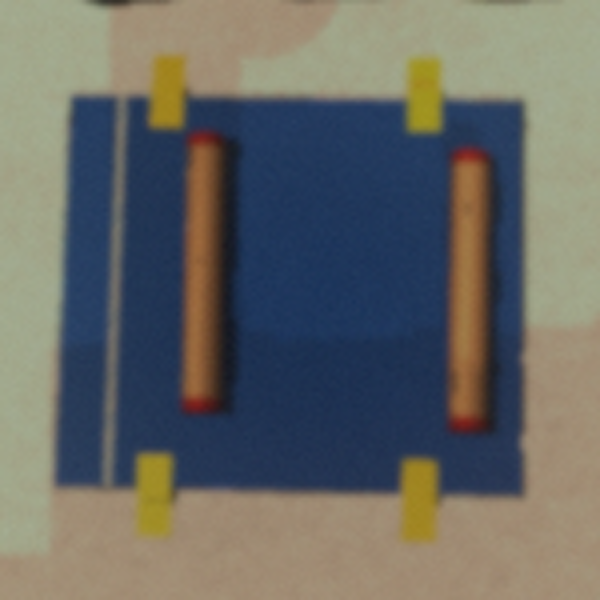

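```bash
cat >> h.py <<'E'
def go(p,yaw=None):
    "rows-worth of tool shift (mm) from the measured pose to p; yaw = world angle of tool y axis"
    s=read_state();R=Ro.from_rotvec(s["tcp_rot"]).as_matrix()
    print("t",s["time"],"tool x",R[:,0].round(3),"y",R[:,1].round(3),"z",R[:,2].round(3),"pos",s["tool_pos"].round(4))
    print("shift mm",(R.T@(np.array(p)-s["tool_pos"])*1000).round(1))
E
python3 - <<'E'
from h import *
go([.53,.07,.36])
print(nose_length() if callable(nose_length) else nose_length)
a=read_camera("top");c=calibration("top")
print(a[180,195:212].tolist(), a[180,188:195].tolist())
cw=calibration("wrist");print("wristcam pos",-np.array(cw["R"]).T@cw["t"],"axis",cw["R"][2])
E
```

```text
t 0.65 tool x [0.928 0.373 0.   ] y [ 0.373 -0.928  0.   ] z [ 0. -0. -1.] pos [ 0.2515 -0.6264  0.3039]
shift mm [ 517.9 -542.5  -56.1]
0.0726
[[38, 63, 99], [39, 64, 100], [40, 63, 99], [37, 62, 98], [39, 61, 98], [41, 64, 98], [51, 70, 99], [82, 89, 102], [107, 107, 103], [103, 101, 101], [68, 76, 92], [42, 59, 88], [36, 55, 86], [34, 55, 85], [35, 54, 85], [33, 54, 85], [32, 51, 83]] [[159, 168, 142], [148, 157, 137], [118, 131, 128], [74, 95, 113], [45, 68, 100], [39, 64, 98], [38, 63, 100]]
wristcam pos [ 0.3258499  -0.59589755  0.3743588 ] axis [-0.29459513 -0.11762167 -0.94835587]
```

The enlarged crop confirms the batten meant at (205,270), with the chalk line at (117,290) and the glued batten at (470,290). Next I'll move the wrist camera over them for a closer measurement.

Emit:
step_arm(
  targets=[
    [[0, 0, 0], [28, -28.7, 2.5], 85],
    [[0, 0, 0], [28, -28.7, 2.5], 85],
    [[0, 0, 0], [28, -28.7, 2.5], 85],
    [[0, 0, 0], [28, -28.7, 2.5], 85],
    [[0, 0, 0], [28, -28.7, 2.5], 85],
  ],
)

```text
time: 1.12
tool_pos: [0.3282, -0.4395, 0.2913]
tcp_rot: [3.084, 0.595, 0.001]
wrist_force: [1.6, 0.7, 0.1]
width: 0.99
grip_force: 0.0
```

Emit:
step_arm(
  targets=[
    [[0, 0, 0], [28, -28.7, 2.5], 85],
    [[0, 0, 0], [28, -28.7, 2.5], 85],
    [[0, 0, 0], [28, -28.7, 2.5], 85],
    [[0, 0, 0], [28, -28.7, 2.5], 85],
    [[0, 0, 0], [28, -28.7, 2.5], 85],
  ],
)

```text
time: 1.53
tool_pos: [0.4047, -0.2539, 0.2792]
tcp_rot: [3.084, 0.595, 0.001]
wrist_force: [0.4, -0.6, -1.0]
width: 0.997
grip_force: 0.0
```

Emit:
step_arm(
  targets=[
    [[0, 0, 0], [28, -28.7, 2.5], 85],
    [[0, 0, 0], [28, -28.7, 2.5], 85],
    [[0, 0, 0], [28, -28.7, 2.5], 85],
    [[0, 0, 0], [28, -28.7, 2.5], 85],
    [[0, 0, 0], [28, -28.7, 2.5], 85],
  ],
)

```text
time: 1.95
tool_pos: [0.4813, -0.0685, 0.2668]
tcp_rot: [3.084, 0.596, 0.002]
wrist_force: [0.4, -1.3, -0.4]
width: 0.995
grip_force: 0.0
```

Emit:
step_arm(
  targets=[
    [[0, 0, 0], [28, -28.7, 2.5], 85],
    [[0, 0, 0], [28, -28.7, 2.5], 85],
    [[0, 0, 0], [28, -28.7, 2.5], 85],
    [[0, 0, 0], [28, -28.7, 2.5], 85],
    [[0, 0, 0], [28, -28.7, 2.5], 85],
  ],
)

```text
time: 2.37
tool_pos: [0.5578, 0.1171, 0.2541]
tcp_rot: [3.084, 0.597, 0.001]
wrist_force: [0.6, -0.4, 0.3]
width: 0.99
grip_force: 0.0
```

Emit:
step_arm(
  targets=[
    [[0, 0, -0.119], [0, 0, 0], 85],
    [[0, 0, -0.119], [0, 0, 0], 85],
    [[0, 0, -0.119], [0, 0, 0], 85],
    [[0, 0, -0.119], [0, 0, 0], 85],
    [[0, 0, -0.119], [0, 0, 0], 85],
  ],
)

```text
time: 2.78
tool_pos: [0.5574, 0.1152, 0.254]
tcp_rot: [2.769, 1.483, 0.0]
wrist_force: [0.0, 0.1, 0.7]
width: 0.996
grip_force: 0.0
```

Emit:
step_arm(
  targets=[
    [[0, 0, -0.119], [0, 0, 0], 85],
    [[0, 0, -0.119], [0, 0, 0], 85],
    [[0, 0, -0.119], [0, 0, 0], 85],
    [[0, 0, -0.119], [0, 0, 0], 85],
    [[0, 0, -0.119], [0, 0, 0], 85],
  ],
)

```text
time: 3.2
tool_pos: [0.5574, 0.115, 0.2541]
tcp_rot: [2.214, 2.229, 0.0]
wrist_force: [0.4, 0.4, 0.6]
width: 0.999
grip_force: 0.0
```

```bash
cat > meas.py <<'E'
from h import *
def measure(name="wrist",dbg=None,pr=True):
    """line and batten in world xy, via colour masks in the camera picture"""
    a=read_camera(name);c=calibration(name)
    if dbg: save(cv2.resize(a,(800,600)),dbg)
    out={}
    for q,z in [("batten",.0185),("line",.006),("glued",.0185)]:
        for r in tip_of(name,q)[:3]: out.setdefault(q,[]).append((r["score"],np.round(r["at"],1).tolist(),px2w(c,r["at"][1],r["at"][0],z)[:2].round(4).tolist()))
    for r in cut_out(name,"batten")[:3]:
        m=r["region"].astype(np.uint8);ct=max(cv2.findContours(m,0,2)[0],key=cv2.contourArea)
        b=cv2.boxPoints(cv2.minAreaRect(ct));b=b.round(1)
        out.setdefault("cut",[]).append((r["score"],b.tolist(),[px2w(c,u,v,.0185)[:2].round(4).tolist() for u,v in b]))
    return a,c,out
if __name__=="__main__":
    import sys
    go([.56,.1,.2])
    a,c,o=measure(dbg=sys.argv[1])
    for k,v in o.items():
        for x in v: print(k,x)
E
python3 meas.py pics/w1.png
```

```text
t 3.2 tool x [-0.007  1.     0.   ] y [1.    0.007 0.   ] z [ 0.  0. -1.] pos [0.5574 0.115  0.2541]
shift mm [-15.    2.5  54.1]
batten (0.67, [198.0, 268.8], [0.5671, 0.0882])
line (0.89, [145.2, 263.0], [0.5597, 0.1466])
glued (0.76, [317.5, 257.7], [0.5562, -0.0812])
cut (0.59, [[187.39999389648438, 207.39999389648438], [188.1999969482422, 185.10000610351562], [350.6000061035156, 190.5], [349.79998779296875, 212.89999389648438]], [[0.4731, 0.0755], [0.4758, 0.1025], [0.6599, 0.0984], [0.6621, 0.0709]])
```

View pics/w1.png

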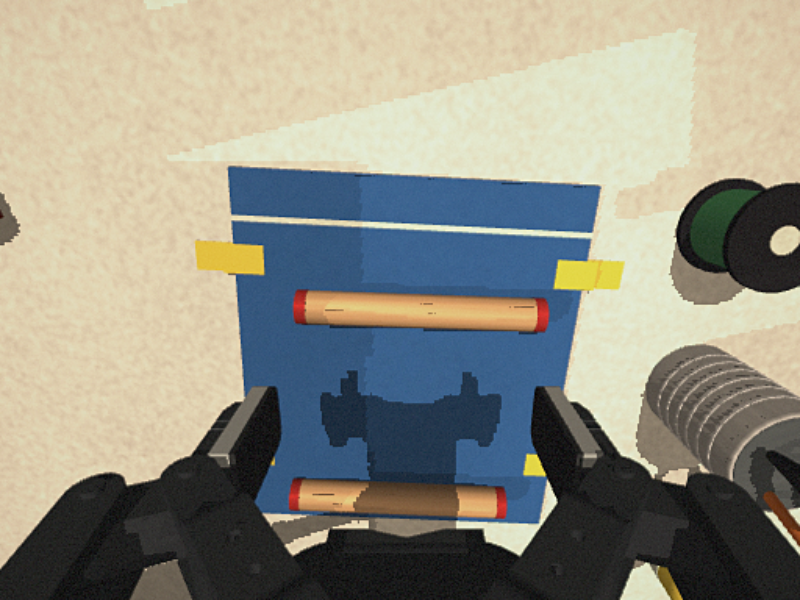

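The wrist view shows the line through (412,226) and the loose batten centred at (420,311). The glued batten is at (398,497), with the spool and tin off to the right. Next is a sub-pixel fit of the line and the batten's red ends.

```bash
cat > fit.py <<'E'
from h import *
def fit(name="wrist",box=None):
    s=read_state();a=read_camera(name);c=calibration(name)
    h=cv2.cvtColor(a,cv2.COLOR_RGB2HSV)
    blue=((h[...,0]>98)&(h[...,0]<125)&(h[...,1]>110)).astype(np.uint8)
    pan=max(cv2.findContours(blue,0,2)[0],key=cv2.contourArea)
    # panel hull from blue
    hull=cv2.convexHull(np.vstack([k for k in cv2.findContours(blue,0,2)[0] if cv2.contourArea(k)>300]))
    ins=cv2.fillConvexPoly(np.zeros_like(blue),hull,1);ins=cv2.erode(ins,np.ones((5,5)))
    w=((h[...,1]<70)&(h[...,2]>150)&(ins>0))
    v,u=np.nonzero(w);P=np.array([px2w(c,x,y,.006)[:2] for x,y in zip(u,v)],np.float32)
    f=cv2.fitLine(P,cv2.DIST_HUBER,0,.001,.001).ravel()
    k=abs((P-f[2:])@[-f[1],f[0]])<.004;P=P[k]
    d,p=f[:2]*np.sign(f[0]),f[2:]
    t=(P-p)@d;mid=p+d*(t.min()+t.max())/2
    red=(((h[...,0]<6)|(h[...,0]>172))&(h[...,1]>150)&(h[...,2]>60)&(ins>0)).astype(np.uint8)
    n,_,st,ce=cv2.connectedComponentsWithStats(red)
    ends=[(px2w(c,*ce[i],.0185)[:2],st[i,4]) for i in range(1,n) if st[i,4]>15]
    nrm=np.array([-d[1],d[0]])
    print("t",s["time"],"tcp",s["tool_pos"].round(4),"line mid",mid.round(4),"dir",d.round(4),"len",(np.ptp(t)).round(3),"deg",np.degrees(np.arctan2(d[1],d[0])).round(2))
    for e,A in ends: print(" red end",e.round(4),A,"along",((e-mid)@d*1e3).round(1),"off(mm)",((e-mid)@nrm*1e3).round(1))
    return c
if __name__=="__main__": 
    c=fit()
    try: fit("top")
    except Exception as e: print(e)
E
python3 fit.py
```

```text
t 3.45 tcp [0.5573 0.1149 0.254 ] line mid [0.5606 0.1471] dir [ 0.9991 -0.0433] len 0.254 deg -2.48
 red end [0.4784 0.0901] 151 along -79.7 off(mm) -60.5
 red end [0.6565 0.0849] 150 along 98.5 off(mm) -58.0
 red end [ 0.4626 -0.0792] 114 along -88.1 off(mm) -230.3
 red end [ 0.6395 -0.0866] 117 along 88.9 off(mm) -230.1
OpenCV(4.12.0) /io/opencv/modules/imgproc/src/linefit.cpp:618: error: (-215:Assertion failed) npoints2 >= 0 || npoints3 >= 0 in function 'fitLine'
```

Emit:
step_arm(
  targets=[
    [[0, 0, 0.05], [0, 0, 0], 60],
    [[0, 0, 0], [-8.6, 2.9, 35], 60],
    [[0, 0, 0], [-8.6, 2.9, 35], 60],
    [[0, 0, 0], [-8.6, 2.9, 35], 60],
    [[0, 0, 0], [-8.6, 2.8, 30], 60],
  ],
)

```text
time: 3.97
tool_pos: [0.5666, 0.0797, 0.1171]
tcp_rot: [-2.276, -2.165, 0.001]
wrist_force: [1.0, -0.3, -0.3]
width: 0.704
grip_force: 0.0
```

Emit:
step_arm(
  targets=[
    [[0, 0, 0], [0, 0, 2], 60],
    [[0, 0, 0], [0, 0, 0], 60],
    [[0, 0, 0], [0, 0, 0], 60],
  ],
)

```text
time: 4.22
tool_pos: [0.568, 0.0803, 0.1182]
tcp_rot: [2.276, 2.165, 0.002]
wrist_force: [-0.4, -0.0, 0.8]
width: 0.704
grip_force: 0.0
```

Run:
```python
from h import *
n=np.array([.0433,.9991]);p=np.array([.5675,.0875])-n*.0075
go([*p,.104]); import workcell;s=read_state();print(s["width"],workcell.nose_length,s["wrist_force"])
a=read_camera("wrist");save(cv2.resize(a,(800,600)),"pics/w2.png")
```

```text
t 4.2167 tool x [0.05  0.999 0.   ] y [ 0.999 -0.05   0.001] z [ 0.001  0.    -1.   ] pos [0.568  0.0803 0.1182]
shift mm [-0.4 -0.8 14.2]
0.7042078577822081 0.0726 [-0.39822548 -0.02412511  0.82750956]
```

View pics/w2.png

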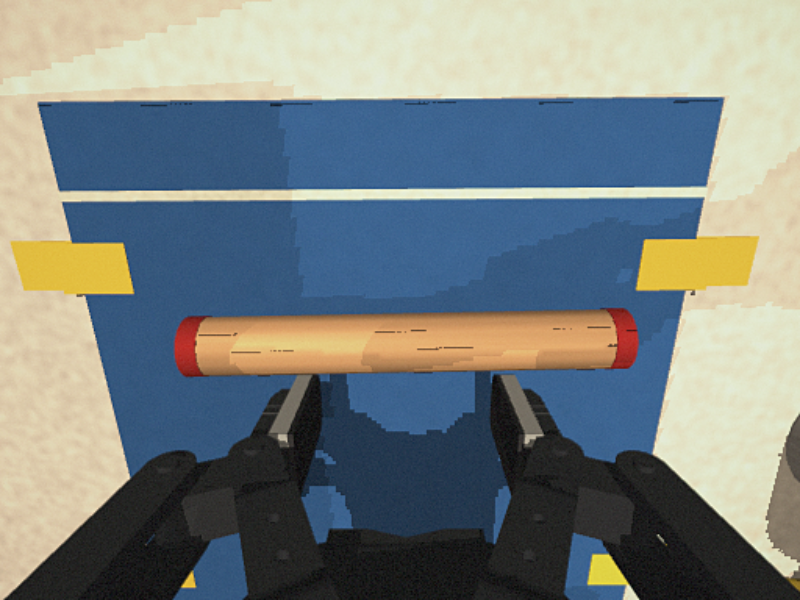

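The tips at (310,378) and (505,378) sit just behind the batten's near edge. The batten's red ends are at (187,345) and (624,337), and the line is along y≈193. I'll check how high and how far forward the tips are.

Run:
```python
from fit import *
c=fit()
for z in (.045,.05,.055,.058):
    print(z,px2w(c,303*.64,376*.64,z).round(4),px2w(c,507*.64,376*.64,z).round(4))
```

```text
t 4.2667 tcp [0.5688 0.0805 0.1192] line mid [0.5611 0.1473] dir [ 0.9991 -0.0432] len 0.257 deg -2.48
 red end [0.659  0.0844] 483 along 100.5 off(mm) -58.6
 red end [0.4757 0.0898] 478 along -82.8 off(mm) -61.1
0.045 [0.5309 0.0869 0.045 ] [0.6055 0.0831 0.045 ]
0.05 [0.5323 0.0895 0.05  ] [0.6043 0.0858 0.05  ]
0.055 [0.5337 0.0921 0.055 ] [0.6032 0.0885 0.055 ]
0.058 [0.5345 0.0937 0.058 ] [0.6025 0.0902 0.058 ]
```

Emit:
step_arm(
  targets=[
    [[0, 0, 0], [0, 0, 6], 60],
    [[0, 0, 0], [0, 0, 5], 60],
    [[0, 0, 0], [0, 0, 1], 60],
    [[0, 0, 0], [0, 0, 1], 60],
  ],
)

```text
time: 4.65
tool_pos: [0.5669, 0.0802, 0.1038]
tcp_rot: [-2.275, -2.167, 0.0]
wrist_force: [0.7, -0.6, -0.5]
width: 0.696
grip_force: 0.0
```

Emit:
step_arm(
  targets=[
    [[0, 0, 0], [0, 0, 1], 60],
    [[0, 0, 0], [0, 0, 1], 60],
  ],
)

```text
time: 4.82
tool_pos: [0.5671, 0.08, 0.1018]
tcp_rot: [2.275, 2.166, 0.0]
wrist_force: [-0.2, 0.2, -0.1]
width: 0.704
grip_force: 0.0
```

Emit:
step_arm(
  targets=[
    [[0, 0, 0], [0, 0, 1], 60],
    [[0, 0, 0], [0, 0, 1], 60],
  ],
)

```text
time: 4.98
tool_pos: [0.5671, 0.08, 0.0998]
tcp_rot: [2.275, 2.166, 0.0]
wrist_force: [-0.9, 0.3, -0.2]
width: 0.702
grip_force: 0.0
```

Emit:
step_arm(
  targets=[
    [[0, 0, 0], [0, 0, 1], 60],
    [[0, 0, 0], [0, 0, 1], 60],
  ],
)

```text
time: 5.15
tool_pos: [0.5672, 0.08, 0.0983]
tcp_rot: [-2.275, -2.166, 0.0]
wrist_force: [-2.8, -0.7, 9.9]
width: 0.703
grip_force: 5.0
```

Emit:
step_arm(
  targets=[
    [[0, 0, 0], [0, 0, 1], 60],
    [[0, 0, 0], [0, 0, 0], 60],
  ],
)

```text
time: 5.32
tool_pos: [0.5673, 0.0801, 0.0983]
tcp_rot: [-2.275, -2.166, 0.0]
wrist_force: [-4.3, -1.0, 9.4]
width: 0.703
grip_force: 4.7
```

Emit:
step_arm(
  targets=[
    [[0, 0, 0], [0, 0, 1], 60],
    [[0, 0, 0], [0, 0, 0], 60],
  ],
)

```text
time: 5.48
tool_pos: [0.5674, 0.0801, 0.0982]
tcp_rot: [-2.275, -2.166, 0.0]
wrist_force: [-6.3, -0.4, 16.1]
width: 0.702
grip_force: 7.6
```

Emit:
step_arm(
  targets=[
    [[0, 0, 0], [2, 0, -1], 60],
    [[0, 0, 0], [4, 0, 0], 60],
    [[0, 0, 0], [4, 0, 0], 60],
    [[0, 0, 0], [4, 0, 0], 60],
    [[0, 0, 0], [0, 0, 0], 60],
  ],
)

```text
time: 5.9
tool_pos: [0.5677, 0.0947, 0.0983]
tcp_rot: [-2.274, -2.166, 0.0]
wrist_force: [-4.4, 0.4, 9.8]
width: 0.703
grip_force: 5.2
```

```bash
python3 fit.py | head -5
```

```text
t 5.9 tcp [0.5677 0.0947 0.0983] line mid [0.5606 0.1469] dir [ 0.9991 -0.0427] len 0.257 deg -2.45
 red end [0.6591 0.0915] 612 along 100.8 off(mm) -51.1
 red end [0.4752 0.0971] 592 along -83.2 off(mm) -53.4
OpenCV(4.12.0) /io/opencv/modules/imgproc/src/linefit.cpp:618: error: (-215:Assertion failed) npoints2 >= 0 || npoints3 >= 0 in function 'fitLine'
```

Emit:
step_arm(
  targets=[
    [[0, 0, 0], [4, 0, 0], 60],
    [[0, 0, 0], [4, 0, 0], 60],
    [[0, 0, 0], [4, 0, 0], 60],
    [[0, 0, 0], [3, 0, 0], 60],
    [[0, 0, 0], [0, 0, 0], 60],
  ],
)

```text
time: 6.42
tool_pos: [0.5683, 0.1097, 0.0982]
tcp_rot: [-2.274, -2.166, 0.001]
wrist_force: [-5.9, 1.4, 10.0]
width: 0.703
grip_force: 5.3
```

Emit:
step_arm(
  targets=[
    [[0, 0, 0], [0, 0, -6], 60],
    [[0, 0, 0], [-5, 0, 0], 60],
    [[0, 0, 0], [-10, 0, 0], 60],
    [[0, 0, 0], [0, 0, 0], 60],
  ],
)

```text
time: 6.75
tool_pos: [0.5676, 0.0924, 0.1027]
tcp_rot: [2.276, 2.165, -0.001]
wrist_force: [-0.5, 0.7, -0.5]
width: 0.699
grip_force: 0.0
```

```bash
python3 fit.py 2>&1| head -5
```

```text
t 6.75 tcp [0.5676 0.0924 0.1027] line mid [0.5605 0.1477] dir [ 0.999  -0.0451] len 0.256 deg -2.58
 red end [0.6592 0.0996] 600 along 100.7 off(mm) -43.6
 red end [0.4755 0.1054] 582 along -83.0 off(mm) -46.1
OpenCV(4.12.0) /io/opencv/modules/imgproc/src/linefit.cpp:618: error: (-215:Assertion failed) npoints2 >= 0 || npoints3 >= 0 in function 'fitLine'
```

Emit:
step_arm(
  targets=[
    [[0, 0, 0], [3, 0, 0], 60],
    [[0, 0, 0], [0, 0, 4], 60],
    [[0, 0, 0], [0, 0, 2], 60],
    [[0, 0, 0], [0, 0, 0], 60],
  ],
)

```text
time: 7.18
tool_pos: [0.5686, 0.0974, 0.0983]
tcp_rot: [2.275, 2.166, 0.001]
wrist_force: [-2.6, -0.8, 11.1]
width: 0.705
grip_force: 5.2
```

Emit:
step_arm(
  targets=[
    [[0, 0, 0], [3, 0, 0], 60],
    [[0, 0, 0], [4, 0, 0], 60],
    [[0, 0, 0], [4, 0, 0], 60],
    [[0, 0, 0], [4, 0, 0], 60],
  ],
)

```text
time: 7.52
tool_pos: [0.5691, 0.1125, 0.0983]
tcp_rot: [2.275, 2.167, 0.001]
wrist_force: [-3.2, -0.7, 10.9]
width: 0.703
grip_force: 5.5
```

Emit:
step_arm(
  targets=[
    [[0, 0, 0], [4, 0, 0], 60],
    [[0, 0, 0], [4, 0, 0], 60],
    [[0, 0, 0], [4, 0, 0], 60],
    [[0, 0, 0], [2, 0, 0], 60],
    [[0, 0, 0], [0, 0, 0], 60],
  ],
)

```text
time: 7.93
tool_pos: [0.5696, 0.1271, 0.098]
tcp_rot: [-2.274, -2.167, -0.001]
wrist_force: [-3.9, 1.5, 9.1]
width: 0.702
grip_force: 4.6
```

Emit:
step_arm(
  targets=[
    [[0, 0, 0], [0, 0, -6], 60],
    [[0, 0, 0], [-4, 0, 0], 60],
    [[0, 0, 0], [-10, 0, 0], 60],
    [[0, 0, 0], [0, 0, 0], 60],
  ],
)

```text
time: 8.27
tool_pos: [0.5683, 0.1105, 0.1024]
tcp_rot: [2.276, 2.166, -0.002]
wrist_force: [0.2, -0.8, -0.0]
width: 0.702
grip_force: 0.0
```

```bash
python3 fit.py 2>&1| head -3
```

```text
t 8.2667 tcp [0.5683 0.1105 0.1024] line mid [0.5606 0.1475] dir [ 0.999  -0.0453] len 0.256 deg -2.6
 red end [0.6595 0.1145] 582 along 100.3 off(mm) -28.6
 red end [0.476  0.1201] 574 along -83.3 off(mm) -31.3
```

Emit:
step_arm(
  targets=[
    [[0, 0, 0], [0, 0, 4], 60],
    [[0, 0, 0], [0, 0, 2], 60],
    [[0, 0, 0], [0, 0, 0], 60],
  ],
)

```text
time: 8.62
tool_pos: [0.5692, 0.1121, 0.0983]
tcp_rot: [2.276, 2.166, 0.001]
wrist_force: [-3.1, 0.4, 10.1]
width: 0.704
grip_force: 5.5
```

Emit:
step_arm(
  targets=[
    [[0, 0, 0], [3, 0, 0], 60],
    [[0, 0, 0], [4, 0, 0], 60],
    [[0, 0, 0], [4, 0, 0], 60],
    [[0, 0, 0], [4, 0, 0], 60],
  ],
)

```text
time: 8.95
tool_pos: [0.5697, 0.1273, 0.0983]
tcp_rot: [-2.275, -2.166, -0.0]
wrist_force: [-4.5, -1.0, 11.1]
width: 0.704
grip_force: 5.8
```

Emit:
step_arm(
  targets=[
    [[0, 0, 0], [4, 0, 0], 60],
    [[0, 0, 0], [4, 0, 0], 60],
    [[0, 0, 0], [4, 0, 0], 60],
    [[0, 0, 0], [1, 0, 0], 60],
    [[0, 0, 0], [0, 0, 0], 60],
  ],
)

```text
time: 9.37
tool_pos: [0.5702, 0.1408, 0.098]
tcp_rot: [-2.275, -2.166, -0.001]
wrist_force: [-3.9, 1.2, 10.0]
width: 0.701
grip_force: 5.1
```

Emit:
step_arm(
  targets=[
    [[0, 0, 0], [0, 0, -6], 60],
    [[0, 0, 0], [-4, 0, 0], 60],
    [[0, 0, 0], [-10, 0, 0], 60],
    [[0, 0, 0], [0, 0, 0], 60],
  ],
)

```text
time: 9.7
tool_pos: [0.5689, 0.1244, 0.1023]
tcp_rot: [-2.276, -2.166, 0.002]
wrist_force: [-0.3, 0.1, -0.7]
width: 0.7
grip_force: 0.0
```

```bash
python3 fit.py 2>&1| head -3
```

```text
t 9.7 tcp [0.5689 0.1244 0.1023] line mid [0.5606 0.1475] dir [ 0.999  -0.0436] len 0.256 deg -2.5
 red end [0.66   0.1293] 582 along 100.1 off(mm) -13.9
 red end [0.4764 0.1348] 578 along -83.6 off(mm) -16.4
```

Emit:
step_arm(
  targets=[
    [[0, 0, 0], [0, 0, 4], 60],
    [[0, 0, 0], [0, 0, 2], 60],
    [[0, 0, 0], [0, 0, 0], 60],
  ],
)

```text
time: 10.05
tool_pos: [0.5699, 0.1261, 0.0983]
tcp_rot: [-2.276, -2.166, -0.001]
wrist_force: [-3.4, -0.1, 9.8]
width: 0.703
grip_force: 5.5
```

Emit:
step_arm(
  targets=[
    [[0, 0, 0], [3, 0, 0], 60],
    [[0, 0, 0], [4, 0, 0], 60],
    [[0, 0, 0], [4, 0, 0], 60],
    [[0, 0, 0], [4, 0, 0], 60],
  ],
)

```text
time: 10.38
tool_pos: [0.5704, 0.1413, 0.0983]
tcp_rot: [-2.275, -2.166, -0.0]
wrist_force: [-4.3, 0.3, 11.8]
width: 0.702
grip_force: 5.8
```

Emit:
step_arm(
  targets=[
    [[0, 0, 0], [4, 0, 0], 60],
    [[0, 0, 0], [4, 0, 0], 60],
    [[0, 0, 0], [4, 0, 0], 60],
    [[0, 0, 0], [2, 0, 0], 60],
    [[0, 0, 0], [0, 0, 0], 60],
  ],
)

```text
time: 10.8
tool_pos: [0.5709, 0.1559, 0.0981]
tcp_rot: [-2.274, -2.166, -0.001]
wrist_force: [-4.2, 1.8, 10.8]
width: 0.704
grip_force: 5.1
```

```bash
python3 fit.py 2>&1| head -4
```

```text
t 10.8 tcp [0.5709 0.1559 0.0981] line mid [0.5606 0.1468] dir [ 0.9991 -0.043 ] len 0.256 deg -2.47
 red end [0.6604 0.1436] 597 along 99.8 off(mm) 1.1
 red end [0.4768 0.149 ] 570 along -83.8 off(mm) -1.4
OpenCV(4.12.0) /io/opencv/modules/imgproc/src/linefit.cpp:618: error: (-215:Assertion failed) npoints2 >= 0 || npoints3 >= 0 in function 'fitLine'
```

Centred to about 0 mm and 0.8°. I'll lift straight up, then back off and check from the higher viewpoint.

Emit:
step_arm(
  targets=[
    [[0, 0, 0], [0, 0, -4], 60],
    [[0, 0, 0], [0, 0, -20], 60],
    [[0, 0, 0], [0, 0, -35], 60],
    [[0, 0, 0], [0, 0, -35], 60],
    [[0, 0, 0], [0, 0, -35], 60],
  ],
)

```text
time: 11.32
tool_pos: [0.5701, 0.1548, 0.2261]
tcp_rot: [-2.274, -2.166, 0.003]
wrist_force: [0.3, 1.0, 1.2]
width: 0.703
grip_force: 0.0
```

Emit:
step_arm(
  targets=[
    [[0, 0, 0], [-20, 0, -30], 60],
    [[0, 0, 0], [0, 0, 0], 60],
    [[0, 0, 0], [0, 0, 0], 60],
  ],
)

```text
time: 11.57
tool_pos: [0.5713, 0.1346, 0.2585]
tcp_rot: [2.274, 2.163, 0.007]
wrist_force: [-0.5, 0.3, -1.6]
width: 0.704
grip_force: 0.0
```

```bash
python3 fit.py 2>&1| head -6
python3 - <<'E'
from h import *
a=read_camera("wrist");save(cv2.resize(a,(800,600)),"pics/w3.png")
read_camera("top");c=calibration("top")
for q in ("glue","spool","tin","batten","line"):
    for r in tip_of("top",q)[:2]: print(q,r["score"],r["at"])
E
```

```text
t 11.5667 tcp [0.5713 0.1346 0.2585] line mid [0.5581 0.1475] dir [ 0.9991 -0.0419] len 0.252 deg -2.4
 red end [0.6548 0.1447] 154 along 96.7 off(mm) 1.2
 red end [0.4778 0.1502] 155 along -80.3 off(mm) -0.7
 red end [ 0.636  -0.0803] 77 along 87.3 off(mm) -224.3
OpenCV(4.12.0) /io/opencv/modules/imgproc/src/linefit.cpp:618: error: (-215:Assertion failed) npoints2 >= 0 || npoints3 >= 0 in function 'fitLine'

glue 0.63 [102.2, 295.2]
spool 0.83 [96.9, 200.9]
tin 0.95 [95.9, 253.6]
batten 0.7 [181.2, 354.6]
line 0.63 [182.6, 202.5]
```

View pics/w3.png

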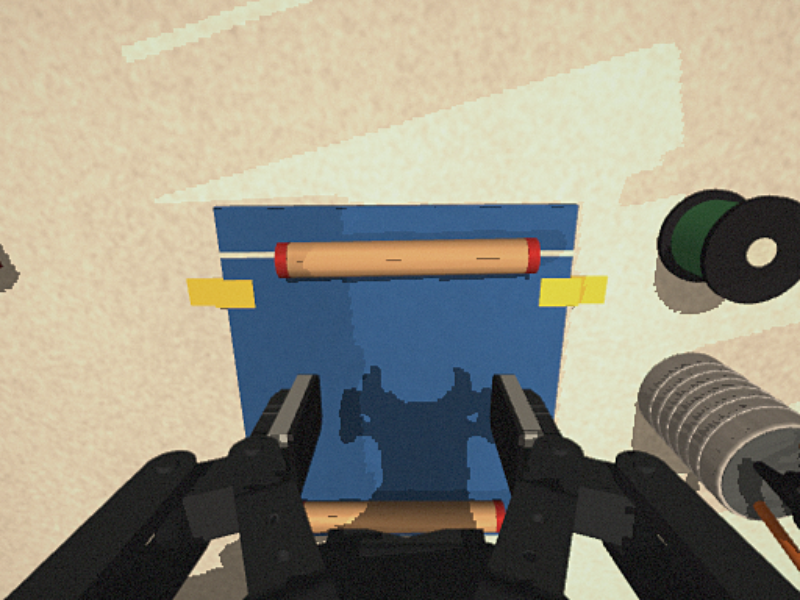

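The batten now lies on the line, its ends at (282,260) and (533,255) with the line showing beyond both. The fit puts it about 0.3 mm off centre and 0.6° off parallel. The bystanders are where they were and the gripper is clear, so I'm handing in.

```bash
python3 -c "
from workcell import *
print(finish_job())"
```

```text
the job is handed in; nothing more can be done
None
```

The job is handed in, though the hand-in returned no verdict: the batten was rolled onto the chalk line in four strokes, ending about 0.3 mm off centre, 0.6° off parallel and 8 mm from the line's middle, with the glue bottle, spool and tin undisturbed.

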